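# Count to the third gap and slide the slide box home

## Robot

A 7-joint arm with a two-finger parallel gripper is mounted at the origin on the work surface. World frame = base frame: x ahead of the robot, y to its left, z up, the work surface at z = 0. Lengths are in m, angles in rad, forces in N, time in s.
With the tool pointing down it reaches from about 0.425 to 0.825 m from the base axis. Payload 3.6 kg.
Tool frame: the origin (TCP) lies between the finger pads, 19 mm behind the fingertips; this is the grasp point; z points along the fingers, y is the line along which they close (so a half turn about z gives the same grasp; the last joint's range is limited). The gripper opens to 85 mm and grips with 20 to 120 N. Pads are 22 mm wide; open, the fingers measure 114 mm over their backs; the gripper's body (76 mm by 85 mm) begins 54 mm behind the grasp point. The pads swing forward as they close: fully open they stand 13 mm farther back than shut.
Start: joints at [1.286, 0.615, -0.013, 1.423, 0.008, 1.103, -0.04], TCP at [0.166, -0.628, 0.25] pointing down, gripper open.
Joint ranges: [-3.12, 3.12], [-0.3, 2.06], [-1.34, 1.32], [0.26, 2.42], [-1.36, 4.5], [0.01, 1.98], [-2.84, 2.84]. Speed limits (rad/s): [2.79, 2.79, 3.14, 3.14, 3.14, 3.14, 3.14].

## Interface

Orientations are given as a rotation vector (axis times angle).
In Python, from cell import r gives the robot as it stands. The module is installed in compiled form; this text tells all that it offers. Calls block until the motion is done:
- r.move_pose(position, orientation): joint-space move of the TCP to a pose.
- r.move_l(position, orientation=None, feed=0.15, threshold=None): straight line of the TCP; orientation=None keeps the orientation; feed is the mean speed in m/s. With threshold (N) it stops when the force on the tool has changed by that much, and returns True; else False.
- r.move_joints(angles): joint-space move.
- r.ungrasp() and r.close_gripper(): open the fingers fully, or close them until they stop; the grip force is fixed at half the most.
- r.sleep(seconds).
- r.solve_ik(position, orientation): joint angles nearest the present ones, or None.
- r.get_state(): the state.
- r.read_camera(name): name is "side" or "top" or "wrist"; returns the picture (384x512x3 uint8, red, green, blue); there is no depth.
- r.camera_model(name): a dict with "fx", "fy", "cx", "cy" (pixels), "world_to_cam" (4x4, takes a point from world to camera coordinates). Camera axes: x right, y down, z forward; pixel columns grow to the right and rows downward; lengths in m; the calibration is good to about 2 mm. A picture is of the moment at which its call begins: read the wrist's pose just before it. camera_model takes no time and is no camera call; for the wrist camera it gives the pose at the moment of the call.
A pose or a line that the arm cannot do raises r.Unreachable and nothing moves.
- r.sign_off(): hands the job in; it is judged then, once.
The state is a dict: "clock": time; "joint_pos": joint angles; "joint_velocities": joint speeds; "joint_torque": joint torques, N m; "tcp_pos": TCP position; "tcp_rot": TCP orientation; "ft_force": force on the tool from outside, world axes, zero at the start; "ft_torque": the same for the moment, N m; "opening": finger opening in m; "gripper_force": force on a finger pad.
Only numpy, scipy, OpenCV 4.12 (cv2) and the standard library are available. Lean on these libraries where they do the work, as an engineer would, in place of code of your own. Each camera call takes 0.05 s, during which the arm holds its last target. There are 200 camera calls.

## Task

Count the gaps of the steel divider rack: with closed fingers, run a fingertip along the top of its label rail in one stroke, from over the first gap (the one beside the tall end plate) across the second to over the third, and go no farther. Then, with the fingertips only, push the slide box standing on the bench in front of the rack into that third gap, straight and all the way home against the back. Never pick the box up or knock it over, and leave the other boxes in the rack, the date stamp and the loupe as they are.

Things in the scene. Friction and masses are not known exactly. Their poses are not given: they have to be found in the camera images.
- rack: Grey steel divider rack, fixed, no floor: boxes slide on the bench. Six gaps in a row, 68 mm wide, 3 mm dividers (pitch 71), 80 mm deep to a full-width back stop (50 mm tall); dividers 68 mm tall. Origin on the bench, in the plane of the dividers' front edges, midway along; x points into the gaps, y along the rack to its tall end plate, z up. Gaps two and five hold boxes
- first_gap (a point): Middle of the first gap's mouth, on the bench, between the front edges: 177.5 mm from the rack's origin along its y. Axes as the rack's; the further gaps follow every 71 mm towards -y
- tall_end (a point): Top middle of the tall end plate, 115 mm above the bench, at the rack's +y end: 3 mm thick, with a blank card outside. The plate at the other end is 80 mm tall. Both reach from 9 mm before to 86 mm behind the dividers' front edges
- rail: Grey steel label rail tying the tops of the dividers together over all six gaps, rigid, part of the rack. Origin at the middle of its flat top face, 82 mm above the bench and 17 mm behind the dividers' front edges; axes as the rack's. Top face 18 mm wide, 423 mm long, smooth, level; front lip 14 mm tall with one blank label per gap. Clear height below it 68 mm
- slide_box: Closed kraft-board slide box, 110 mm long (x), 60 wide (y), 62 tall, about 0.25 kg, standing loose on the bench in front of the rack, roughly end-on to it; its two ends are alike. Origin at the centre of its underside. Home against the back stop its centre is 25 mm behind the dividers' front edges and 30 mm of it sticks out in front
- filed_box: Another kraft-board box of the same size, already filed in the second or the fifth gap, sticking out 32 mm in front. Origin at the centre of its underside. Bystander
- film_carton: Smaller kraft-board carton, 100 x 46 x 56 mm, already filed in the fifth or the second gap. Origin at the centre of its underside. Bystander
- date_stamp: Self-inking date stamp, about 46 x 30 mm, 75 mm tall, standing on the bench to the left or right of the work. Origin at the centre of its underside. Bystander
- loupe: Black loupe, 48 mm across, 44 mm tall, standing on the bench to the right or left of the work. Origin at the centre of its underside. Bystander

How it is judged:
On the way, in this order (a step that is already met when the one before it is completed fails the run):
1. a fingertip touches the label rail over the first gap (contact force between the fingers and rail above 0.2 N and y of the grasp point in the frame of rack between 0.1525 and 0.2025 m), for 0.05 s.
2. still on the rail, it passes the first divider (contact force between the fingers and rail above 0.2 N and y of the grasp point in the frame of rack between 0.133 and 0.151 m), for 0.05 s.
3. it is on the rail over the second gap (contact force between the fingers and rail above 0.2 N and y of the grasp point in the frame of rack between 0.0815 and 0.1315 m), for 0.05 s.
4. still on the rail, it passes the second divider (contact force between the fingers and rail above 0.2 N and y of the grasp point in the frame of rack between 0.062 and 0.08 m), for 0.05 s.
5. it is on the rail over the third gap (contact force between the fingers and rail above 0.2 N and y of the grasp point in the frame of rack between 0.0105 and 0.0605 m), for 0.05 s.
6. then the slide box is pushed home in the third gap (x of slide_box in the frame of rack above 0.019 m and y of slide_box in the frame of rack between 0.0295 and 0.0415 m and angle between the x axis of slide_box and the x axis of rack, either way round below 0.08 rad and angle between slide_box's own z axis and vertical below 0.06 rad and height (world z) of slide_box below 0.004 m), for 0.2 s.
At the end, for the whole second after the job is handed in: Slide box at rest on the bench in the third gap from the tall end plate: within 6 mm of the back stop and of the gap's centre line, parallel to the dividers within 0.08 rad, upright within 0.06 rad. Filed box and film carton within 12 mm, stamp and loupe within 20 mm of their starts (all of step 6 and linear speed of slide_box below 0.01 m/s and distance of each of filed_box, film_carton from where it was at the start of the episode below 0.012 m and distance of each of date_stamp, loupe from where it was at the start of the episode below 0.02 m); the robot touches nothing.
It fails at once if the slide box is lifted off the bench (its underside's centre above 15 mm) (height (world z) of slide_box above 0.015 m).
It fails at once if the slide box is knocked over (tilted more than 0.5 rad) (angle between slide_box's own z axis and vertical above 0.5 rad).
It fails at once if a finger touches the rail beyond the third gap (TCP more than 20 mm past the third divider) (contact force between the fingers and rail above 0.2 N and y of the grasp point in the frame of rack below -0.02 m).
It fails at once if a box already in the rack is moved by 12 mm or more (distance of any of filed_box, film_carton from where it was at the start of the episode above 0.012 m).
It fails at once if the date stamp or the loupe is moved by 20 mm or more (distance of any of date_stamp, loupe from where it was at the start of the episode above 0.02 m).
It also fails if it takes over 67 s, if anything falls off the work surface, if the arm or the gripper's body presses on something with over 40 N, if the wrist force passes 120 N, or if a joint passes its speed limit or range.

## Working session

There is one attempt and no reset: what is moved stays moved. The work goes in short steps, each a Python script; the robot and the scene stay as the last script left them, time stands still between calls to the robot, and variables do not carry over. Pictures are saved under pics/ and viewed, at most 10 in all, crops included, and the job is handed in when it is done.

```bash
mkdir -p pics
python3 - <<'E'
from cell import r
import cv2,numpy as np
for n in("top","side"):
    im=r.read_camera(n); cv2.imwrite(f"pics/{n}0.png",im[...,::-1])
    m=r.camera_model(n); W=np.array(m["world_to_cam"]); print(n,m["fx"],m["cx"],m["cy"],(-W[:3,:3].T@W[:3,3]).round(3),W[:3,:3].round(2).tolist())
s=r.get_state();print(s["clock"],s["tcp_rot"])
E
```

```text
top 383.46494702330835 250.29375111780826 186.94150940295606 [0.363 0.004 0.974] [[-0.0, -1.0, -0.02], [-0.98, 0.01, -0.18], [0.18, 0.02, -0.98]]
side 400.1895713419637 255.27224456447775 197.28368069042364 [0.284 0.836 0.731] [[-0.96, -0.28, 0.01], [-0.17, 0.56, -0.81], [0.22, -0.78, -0.58]]
0.1 [-3.11301472e+00 -4.05269469e-01  5.10344916e-04]
```

View pics/top0.png

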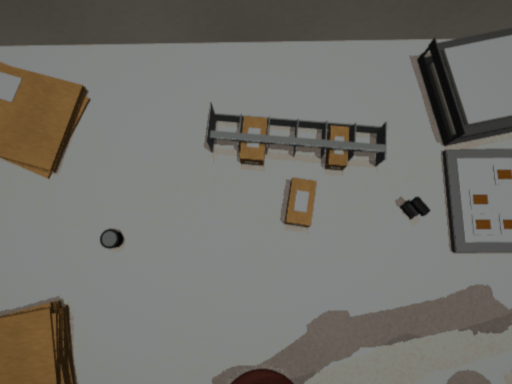

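View pics/side0.png

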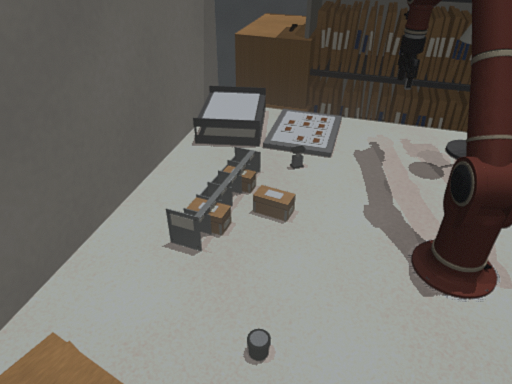

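The top view shows the tall plate at the left (+y) end (211,130). The rack runs to (385,145), and the filed boxes are at (254,140) and (338,147). Gap three is near (282,140), the slide box at (301,202), the loupe at (111,239) and the stamp at (413,207). I'll do a coarse fix next, then wrist views.

```bash
cat > h.py <<'E'
from cell import r
import cv2,numpy as np
from scipy.spatial.transform import Rotation as R
def ray(m,uv,z):
    W=np.array(m["world_to_cam"]);uv=np.atleast_2d(uv).astype(float)
    d=np.c_[(uv[:,0]-m["cx"])/m["fx"],(uv[:,1]-m["cy"])/m["fy"],np.ones(len(uv))]@W[:3,:3]
    c=-W[:3,:3].T@W[:3,3]
    return (c+d*((z-c[2])/d[:,2])[:,None])[:,:2]
def proj(m,P):
    P=np.atleast_2d(P);W=np.array(m["world_to_cam"]);q=P@W[:3,:3].T+W[:3,3]
    return np.c_[q[:,0]/q[:,2]*m["fx"]+m["cx"],q[:,1]/q[:,2]*m["fy"]+m["cy"]]
def down(yaw):  # tool down, tool y axis at angle yaw from world y
    return (R.from_euler("z",yaw)*R.from_rotvec([np.pi,0,0])).as_rotvec()
def kraft(im):
    h=cv2.cvtColor(im,cv2.COLOR_RGB2HSV)
    return cv2.morphologyEx(cv2.inRange(h,(5,90,50),(25,255,255)),cv2.MORPH_CLOSE,np.ones((15,15)))
E
python3 - <<'E'
from h import *
m=r.camera_model("top");im=cv2.imread("pics/top0.png")[...,::-1].copy()
for c in cv2.findContours(kraft(im),0,2)[0]:
    if 200<cv2.contourArea(c)<2500:
        q=cv2.minAreaRect(c);b=cv2.boxPoints(q);print(q, ray(m,b,.062).round(3).tolist(),ray(m,[q[0]],.062).round(3))
print(ray(m,[[211,135],[385,148]],.082))
print(ray(m,[[111,239],[413,207]],.05))
# approach: look from above
p=ray(m,[[290,170]],.07)[0]; print(p)
r.close_gripper()
r.move_pose([p[0]-.06,p[1],.36],down(0)); s=r.get_state();print(s["clock"],s["tcp_pos"],s["tcp_rot"])
M=r.camera_model("wrist");im=r.read_camera("wrist");cv2.imwrite("pics/w1.png",im[...,::-1]);np.save("w1.npy",M,allow_pickle=True)
W=np.array(M["world_to_cam"]);print(-W[:3,:3].T@W[:3,3],W[:3,:3].round(2).tolist(),M["fx"])
E
```

```text
((257.0, 377.5), (11.0, 38.0), 90.0) [[0.11, 0.053], [0.11, -0.032], [0.087, -0.031], [0.087, 0.053]] [[0.099 0.011]]
((493.5, 224.0), (8.0, 35.0), 90.0) [[0.445, -0.506], [0.445, -0.587], [0.426, -0.584], [0.427, -0.504]] [[ 0.436 -0.545]]
((300.28997802734375, 201.97000122070312), (25.73868751525879, 46.24478530883789), 8.130102157592773) [[0.44, -0.056], [0.551, -0.074], [0.542, -0.135], [0.432, -0.116]] [[ 0.491 -0.095]]
((338.14556884765625, 146.8893585205078), (19.608596801757812, 43.65492248535156), 3.945185899734497) [[0.574, -0.162], [0.684, -0.173], [0.68, -0.221], [0.57, -0.209]] [[ 0.626 -0.191]]
((252.75645446777344, 139.8541259765625), (25.27889060974121, 46.75051498413086), 5.90614128112793) [[0.591, 0.055], [0.71, 0.043], [0.703, -0.02], [0.584, -0.007]] [[0.646 0.018]]
[[ 0.65340214  0.1190064 ]
 [ 0.61672919 -0.29829419]]
[[ 0.40506755  0.36086269]
 [ 0.47851544 -0.36634338]]
[ 0.56744626 -0.07170174]
3.225 [ 0.50736962 -0.07290495  0.35977857] [ 3.14106646e+00 -3.26890176e-03 -6.95516636e-04]
[ 0.58373516 -0.07312749  0.48388794] [[-0.0, -1.0, -0.0], [-0.95, 0.0, 0.3], [-0.3, 0.0, -0.95]] 270.7003200154541
```

View pics/w1.png

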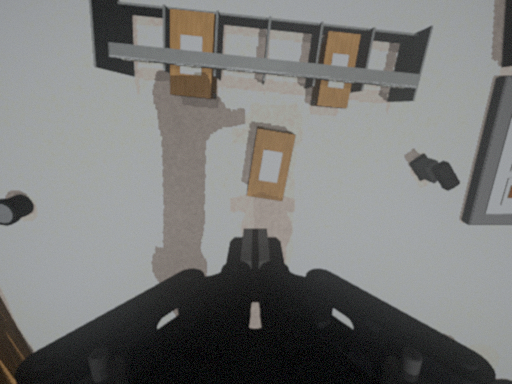

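The wrist view shows the rail from (110,50) to (420,79), with the gap-two box at (191,53), the carton at (338,70) and the slide box at (270,163). I'll take a second, closer view for triangulation.

Run:
```python
from h import *
r.move_pose([.585,-.09,.27],down(-.09)); s=r.get_state();print(s["clock"],s["tcp_pos"])
M=r.camera_model("wrist");im=r.read_camera("wrist");cv2.imwrite("pics/w2.png",im[...,::-1]);np.save("w2.npy",M,allow_pickle=True)
a=cv2.imread("pics/w1.png")[0:210,80:450]
cv2.imwrite("pics/w12.png",np.vstack([cv2.resize(a,(792,450),interpolation=cv2.INTER_CUBIC)]))
cv2.imwrite("pics/w2b.png",cv2.resize(im[...,::-1],(792,594),interpolation=cv2.INTER_CUBIC))
```

```text
3.825 [ 0.58472097 -0.08998741  0.27010807]
```

View pics/w12.png

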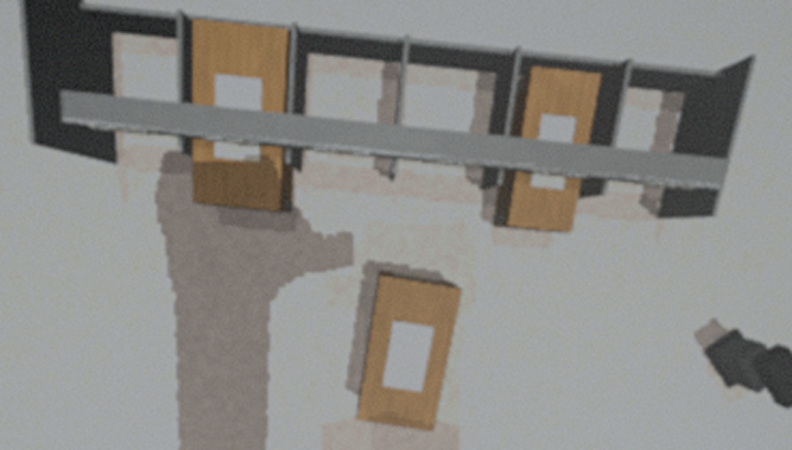

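View pics/w2b.png

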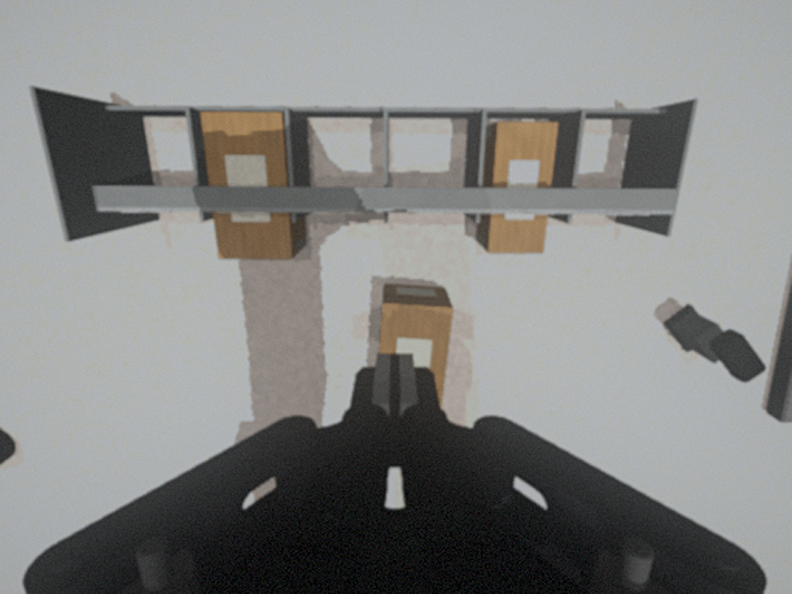

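In both views the rail's corners are clear. In the w1 crop they are (62,92), (62,122), (727,157) and (724,186); in w2 they are (94,186), (97,211), (676,189) and (671,214). Next I'll triangulate the heights and fit the box.

Run:
```python
from h import *
M1=np.load("w1.npy",allow_pickle=True).item();M2=np.load("w2.npy",allow_pickle=True).item()
a=(np.array([[62,92],[62,121],[727,157],[724,185],[378,272],[460,288],[405,36]])+.5)/2.1405-.5+[80,0]
b=(np.array([[94,186],[97,210],[676,189],[671,213],[381,304],[451,306],[386,106]])+.5)/1.547-.5
def P(m):return np.array([[m["fx"],0,m["cx"]],[0,m["fy"],m["cy"]],[0,0,1]])@np.array(m["world_to_cam"])[:3]
X=cv2.triangulatePoints(P(M1),P(M2),a.T,b.T);print((X[:3]/X[3]).T.round(4))
for m,q in((M1,a),(M2,b)):
    p=ray(m,q[:4],.082);c=p.mean(0);l,rr=p[:2].mean(0),p[2:].mean(0);d=l-rr
    print("rail c",c.round(4),"len",np.hypot(*d).round(4),"w",np.hypot(*(p[0]-p[1])).round(4),"yaw",np.arctan2(-d[0],d[1]).round(4))
im=cv2.imread("pics/w1.png")[...,::-1].copy();k=kraft(im);k[:115]=0;k[215:]=0
for c in cv2.findContours(k,0,2)[0]:
    if cv2.contourArea(c)>500:
        q=cv2.minAreaRect(c);p=ray(M1,cv2.boxPoints(q),.062);print(p.round(4).tolist(),p.mean(0).round(4),[np.hypot(*(p[i]-p[i-1])).round(4) for i in range(4)])
        e=[p[i]-p[i-1] for i in range(4)];e=max(e,key=lambda v:v[0]);print("yaw",np.arctan2(e[1],e[0]))
```

```text
[[ 0.6651  0.1221  0.0799]
 [ 0.6483  0.1236  0.0821]
 [ 0.6258 -0.2961  0.0854]
 [ 0.6091 -0.2959  0.0851]
 [ 0.5542 -0.0757  0.0727]
 [ 0.5419 -0.1345  0.0574]
 [ 0.7034 -0.0936  0.0484]]
rail c [ 0.6371 -0.0884] len 0.4229 w 0.0165 yaw -0.0909
rail c [ 0.6369 -0.0873] len 0.4213 w 0.0171 yaw -0.0951
[[0.4453, -0.0585], [0.5527, -0.0768], [0.5434, -0.1336], [0.4344, -0.1197]] [ 0.4939 -0.0971] [np.float64(0.0622), np.float64(0.109), np.float64(0.0577), np.float64(0.1099)]
yaw -0.1687075840238931
```

Results:

| Item | Measurement |
|---|---|
| Rail | Height about 83 mm, which matches the text; centre (.637,-.088), yaw about -.093 |
| Box in rack frame | About (-.125, -.022), yaw about -.065 relative |

Next I'll do the rail stroke.

```bash
cat >> h.py <<'E'
YAW=-.093; O=np.array([.6372,-.0878])-.017*np.array([np.cos(YAW),np.sin(YAW)])
def rk(x,y,z): # rack->world
    c,s=np.cos(YAW),np.sin(YAW); return [O[0]+c*x-s*y,O[1]+s*x+c*y,z]
def inv(p):
    c,s=np.cos(YAW),np.sin(YAW);d=np.asarray(p)[:2]-O; return np.array([c*d[0]+s*d[1],-s*d[0]+c*d[1]])
def st(t=""):
    s=r.get_state();print(t,round(s["clock"],2),inv(s["tcp_pos"]).round(4),s["tcp_pos"][2].round(4),s["ft_force"].round(1));return s
E
python3 - <<'E'
from h import *
r.move_pose(rk(.017,.176,.135),down(YAW));st()
print(r.move_l(rk(.017,.176,.092),feed=.03,threshold=2));s=st()
z=s["tcp_pos"][2]-.0015
r.move_l(rk(.017,.174,z),feed=.02);st()
for y in(.142,.107,.071,.036):
    r.move_l(rk(.017,y,z),feed=.06);st()
E
```

```text
4.8 [0.0181 0.1736] 0.1367 [-0.1 -0.4 -0.4]
True
 5.84 [0.0168 0.176 ] 0.1009 [-0.3  0.8  3.9]
 6.09 [0.0168 0.1759] 0.1009 [-3.6  1.7  8.4]
 6.78 [0.0184 0.1432] 0.1009 [-0.7  2.   6.6]
 7.51 [0.0184 0.1083] 0.1009 [0.1 2.  5.4]
 8.26 [0.0184 0.0724] 0.1009 [0.3 3.1 6.8]
 8.99 [0.0185 0.0375] 0.1009 [0.4 2.8 6.9]
```

The stroke held contact throughout, with 5–8 N on the rail and no break. Next is the sideways push with open fingers, using two contact points so the box squares up.

Run:
```python
from h import *
b=inv([.4939,-.0971]);print("box",b)
r.move_l(rk(.017,.036,.16),feed=.15)
r.ungrasp()
cand=[]
for k in(1,-1):
    q=r.solve_ik(rk(b[0],-.085,.15),down(YAW+k*np.pi/2)); print(k,None if q is None else np.round(q,2))
    if q is not None:cand.append((np.abs(q[6]),k))
k=min(cand)[1];o=down(YAW+k*np.pi/2)
r.move_pose(rk(b[0],-.085,.15),o);st()
r.move_l(rk(b[0],-.085,.024),o,feed=.12);st()
r.move_l(rk(b[0],-.012,.024),o,feed=.05);st()
r.move_l(rk(b[0],-.03,.024),o,feed=.1)
r.move_l(rk(b[0]-.03,-.06,.30),o,feed=.2)
r.move_pose(rk(b[0]-.10,.03,.30),down(YAW));r.sleep(.2);st()
M=r.camera_model("wrist");im=r.read_camera("wrist");cv2.imwrite("pics/w3.png",im[...,::-1]);np.save("w3.npy",M,allow_pickle=True)
```

```text
box [-0.12481709 -0.02256751]
1 [ 0.72  0.63 -0.69  1.92  0.55  0.79 -0.37]
-1 [ 0.17  0.54  0.15  1.94 -0.13  0.67 -2.83]
 11.61 [-0.1242 -0.0847] 0.1502 [-0.3 -0.6  0.3]
 12.81 [-0.1243 -0.085 ] 0.0246 [ 0.6 -0.1  0.4]
 14.42 [-0.1249 -0.0121] 0.0239 [-1.  -0.8 -0. ]
 17.88 [-0.2247  0.0298] 0.2999 [ 0.5 -0.5 -0.8]
```

View pics/w3.png

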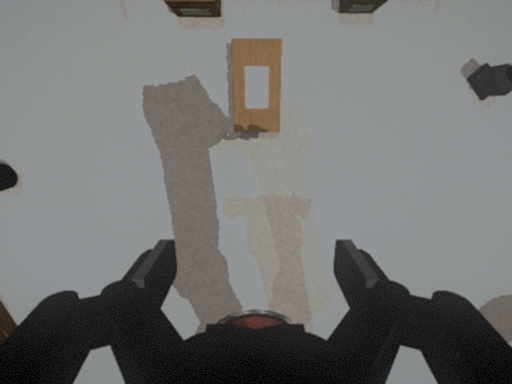

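The box is now nearly square to the rack at (256,85), upright. I'll measure it.

Run:
```python
from h import *
M=np.load("w3.npy",allow_pickle=True).item();im=cv2.imread("pics/w3.png")[...,::-1].copy();k=kraft(im);k[:30]=0;k[150:]=0
for c in cv2.findContours(k,0,2)[0]:
    if cv2.contourArea(c)>500:
        w=[inv(x) for x in ray(M,cv2.boxPoints(cv2.minAreaRect(c)),.062)];w=np.array(w);print(w.round(4).tolist(),w.mean(0).round(4))
```

```text
[[-0.072, 0.0571], [-0.0721, -0.0001], [-0.1795, -0.0031], [-0.1795, 0.0598]] [-0.1258  0.0284]
```

Run:
```python
from h import *
o=down(YAW+np.pi/2);x=-.1255
r.move_pose(rk(x,-.05,.15),o)
r.move_l(rk(x,-.05,.024),o,feed=.12)
r.move_l(rk(x,-.0055,.024),o,feed=.04);st()
r.move_l(rk(x,-.03,.024),o,feed=.1)
r.move_l(rk(x-.03,-.06,.15),o,feed=.2)
r.close_gripper()
o=down(YAW)
r.move_pose(rk(-.24,.0355,.15),o)
r.move_l(rk(-.24,.0355,.042),o,feed=.12);st()
r.move_l(rk(-.055-.011-.066,.0355,.042),o,feed=.05);st()
r.move_l(rk(-.16,.0355,.042),o,feed=.1)
r.move_l(rk(-.12,.0355,.29),o,feed=.2);r.sleep(.2);st()
M=r.camera_model("wrist");im=r.read_camera("wrist");cv2.imwrite("pics/w4.png",cv2.resize(im[...,::-1],(792,594),interpolation=cv2.INTER_CUBIC));np.save("w4.npy",M,allow_pickle=True)
```

```text
21.6 [-0.1255 -0.0056] 0.0239 [-0.  -0.5 -0.2]
 25.93 [-0.2397  0.0355] 0.0423 [-0.  -0.3  0.5]
 28.23 [-0.1317  0.0355] 0.042 [-1.7  0.2 -0. ]
 30.27 [-0.1204  0.0355] 0.2893 [-0.1  0.6  0.1]
```

View pics/w4.png

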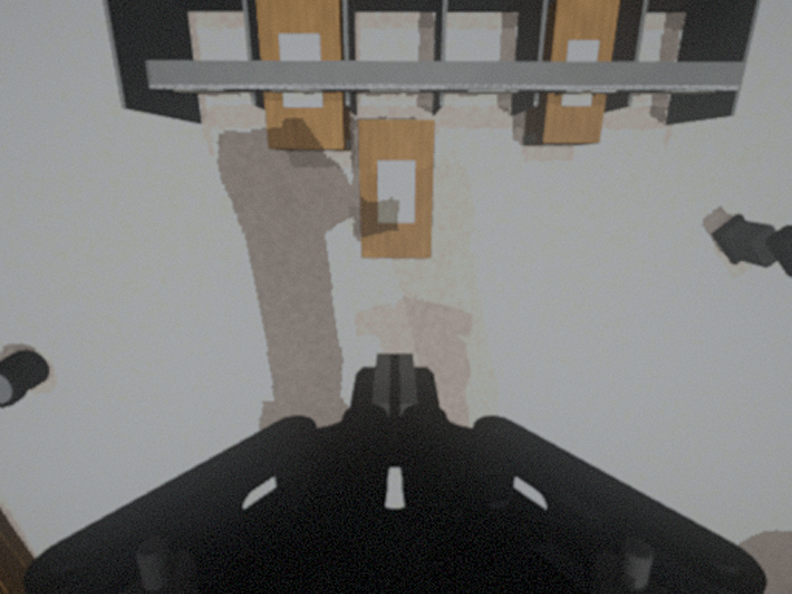

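The box (358–435, front row 120) is straight and centred between the divider tops (347 and 444), so I can push it home.

Run:
```python
from h import *
o=down(YAW)
r.move_pose(rk(-.17,.0355,.12),o)
r.move_l(rk(-.17,.0355,.042),o,feed=.12)
r.move_l(rk(-.06,.0355,.042),o,feed=.06,threshold=12);st()
print(r.move_l(rk(-.034,.0355,.042),o,feed=.03,threshold=8));st()
r.sleep(.2);st()
r.move_l(rk(-.07,.0355,.042),o,feed=.1)
r.move_l(rk(-.12,.0355,.29),o,feed=.2);r.sleep(.2);st()
M=r.camera_model("wrist");im=r.read_camera("wrist");cv2.imwrite("pics/w5.png",cv2.resize(im[...,::-1],(792,594),interpolation=cv2.INTER_CUBIC));np.save("w5.npy",M,allow_pickle=True)
```

```text
33.85 [-0.06    0.0355] 0.042 [-3.1  0.7  3. ]
True
 34.49 [-0.0418  0.0355] 0.0419 [-1.1  0.4  4.4]
 34.69 [-0.0419  0.0355] 0.0419 [ 1.1 -0.9  3.8]
 36.71 [-0.1202  0.0355] 0.2891 [-0.2 -0.2  0.3]
```

View pics/w5.png

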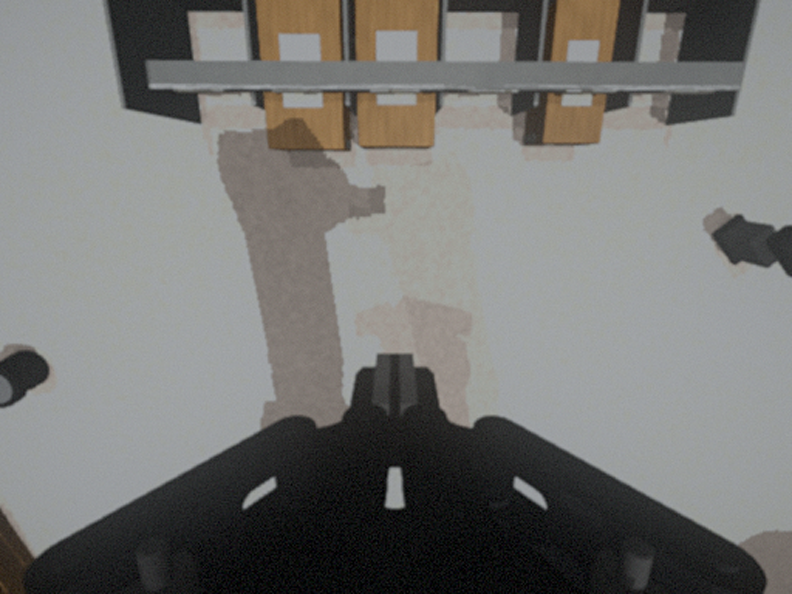

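The box's rear edge (row 147) sits about 2 mm inside the filed box's (row 150), so about 30 mm sticks out, which is home. It is centred and straight, and nothing else has moved, so I'm handing in.

```bash
python3 -c "
from cell import r
print(r.sign_off())"
```

```text
the job is handed in; nothing more can be done
None
```

I ran the rail stroke from gap one to gap three in unbroken contact, then pushed the slide box straight and home in the third gap; the last picture shows the other objects where they were, and the job is handed in (no verdict was returned).

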